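# Unlock the safety cap of the solvent canister

### The arm

A 6-joint arm with a two-finger parallel gripper is mounted at the origin on the work surface. World frame = base frame: x ahead of the robot, y to its left, z up, the work surface at z = 0. Lengths are in mm, angles in rad, forces in N, time in s.
With the tool pointing down it reaches from about 300 to 1000 mm from the base axis. Payload 5.1 kg.
Tool frame: the origin (TCP) lies between the finger pads; the fingertips stand 11 mm ahead of it and the grasp point (between the pads) lies 8 mm behind it; z points along the fingers, y is the line along which they close (so a half turn about z gives the same grasp; the last joint's range is limited). The gripper opens to 95 mm and grips with 3 to 60 N. Pads are 20 mm wide; open, the fingers measure 119 mm over their backs; the gripper's body (75 mm by 180 mm) begins 59 mm behind the grasp point.
Start: joints at [1.06, 0.124, 1.65, -0, 1.367, -0.083], TCP at [269.684, 591.401, 225.656] pointing down, gripper open.
Joint ranges: [-2.61, 2.61], [-1.02, 2.33], [0.03, 2.71], [-1.35, 4.49], [0.32, 2.68], [-2.91, 2.91]. Speed limits (rad/s): [2.57, 2.57, 3.14, 3.14, 3.14, 3.14].

### API

Orientations are given as a unit quaternion [x, y, z, w].
In Python, from cell import arm, eyes, nets gives the robot as it stands. The module is installed in compiled form; this text tells all that it offers.
- The arm moves only by the tool servo_tool, never from a script. Its argument "series" is a list of rows, each a list of 4 numbers: the shift along the tool's x, y, z normalised to -1 to 1, where 1 is 100 mm, then the turn about the tool's z normalised to -1 to 1, where 1 is 45 degrees. A call has 1 to 12 rows; each row shifts and turns the commanded pose from where the row before left it, along the tool's axes as they then stand; what a row does not reach is not made up. A row lasts 1/8 s, in which the tool goes at most 62.5 mm and 10.7 degrees, less where a joint would pass 70% of its speed; a pose out of reach is approached as far as the arm can. A call with a number of a shift or a turn outside -1 to 1 is refused whole. A call with a gripper value outside its range is refused whole. "gripper" is the finger opening in mm, from 0 to 95.1, set as the call begins (left out, the last holds). The fingers move at their own pace and stop on an object; the grip force is fixed at half the most. Time passes only in rows, so rows that do not move let the fingers close. It gives the time, the measured TCP pose, the force, the opening and the grip force at its end, in the units of the state.
- arm.state(): the state, without advancing time (a new reading comes with each control period).
- eyes.grab_frame(name): name is "side" or "top"; returns a dict with "color" (420x560x3 uint8, red, green, blue), "fov_y" (degrees; the focal length in pixels is half the picture's height over the tangent of half this angle, whatever the lens; pixels are square), "cx", "cy" (the principal point, pixels), "rvec" (rotation vector, rad) and "tvec" (3), from world to camera coordinates, as OpenCV has them. Camera axes: x right, y down, z forward; pixel columns grow to the right and rows downward; lengths in mm; the calibration is good to about 2 mm. A picture is of the moment at which its call begins. There is no depth.
- arm.job_done(): hands the job in; it is judged then, once.
Trained networks look in the newest picture that a camera, given by its name, has taken for a name from the list of things; names that differ only in an ending like _2 or _b are one class to them, and where a whole thing is asked for, a point or a joint stands for the part that bears it (a point fixed in the world has none). Each returns a list of dicts, best first, with "conf" (0 to 1); they miss things now and then, are a little off and sometimes report something else, mostly with a low value. They report only what shows in the picture. A call takes as long as a camera call. They do not tell look-alikes from the thing itself.
- nets.spot_in(camera, target): "centre" ([x, y, z] in mm, in world coordinates, good to about 4 mm: the middle of the surface that is visible of it).
- nets.masks_of(camera, target): "region" (420x560 bool, what is visible of it).
- nets.landmark_of(camera, target): "centre" ([x, y, z] in mm, in world coordinates, good to about 4 mm: a listed point, or the origin of a listed thing).
The state is a dict: "time": time; "joint_positions": joint angles; "dq": joint speeds; "effort": joint torques, N m; "position": TCP position; "tool_rot": TCP orientation; "contact_force": force on the tool from outside, world axes, zero at the start; "ft_torque": the same for the moment, N m; "opening": finger opening in mm; "finger_force": force on a finger pad.
Only numpy, scipy, OpenCV 4.12 (cv2) and the standard library are available. Lean on these libraries where they do the work, as an engineer would, in place of code of your own. Each camera call takes 0.05 s, during which the arm holds its last target. There are 200 camera calls.

### The job

Open the push-and-turn safety cap on the rectangular solvent canister (the one with the carrying handle): press the cap firmly down and, while it is held down, turn it counter-clockwise until it stops, then let go so that it pops up unlocked. Leave the same kind of cap on the round jug locked.

Things in the scene. Friction and masses are not known exactly. Their poses are not given: they have to be found in the camera images.
- canister_wing (a point): Grey wing grip (56 long, 20 thick, 28 mm high) across the top of the canister's black cap: a round skirt 76 mm wide, 20 mm high, its flat top 170 mm above the bench when locked; fingertips beside the wing can press on it. Point on the cap's axis, 19 mm above the skirt's top, 9 below the wing's; moves with the cap. z up, x along the wing, y across; locked, x points to the handle.
- canister_cap (a joint): Turn of that cap, rad: 0 locked, grows counter-clockwise from above to a stop at 1.31. Blocked beyond about 0.2 unless held 5 mm down, until past 0.9. Needs under 0.2 N m. The canister (white, 170 x 114 mm, top at 142 mm) is fixed in a wooden cradle; cap on its middle line, 50 mm from one end; the bar handle, 18 mm thick, top at 176 mm, rises 50 mm from the cap's axis.
- canister_rise (a joint): Height of that cap in m against its locked height: 0 locked, negative pressed down (bottom stop -0.008), about +0.006 popped up and unlocked. A spring pushes up with about 8 N at 0, 12 N at -0.005, 14 N at -0.008. Let go past a turn of 0.9 the cap pops up to about +0.006; let go between 0.2 and 0.9 it stays caught near -0.005.
- drum_wing (a point): Identical cap, to stay locked, on the other white jug: round, 138 mm wide, top at 142 mm, cap in the middle, no handle, fixed in a square wooden cradle. The point is 26 mm off the cap's axis in one end of its wing, 19 mm above the skirt's top; z up, x along the wing and outwards.
There are look-alikes about, which are no part of the job. What is shaped like the part that bears canister_wing but red is not meant.

How it is judged (in metres and radians):
At the end, for the whole second after the job is handed in: The canister's cap is turned counter-clockwise by more than 0.85 rad and stands popped up, more than 3 mm above its locked height, at rest (value of joint canister_cap above 0.85 rad and value of joint canister_rise above 0.003 m and velocity of joint canister_cap between -0.1 and 0.1 rad/s and velocity of joint canister_rise between -0.01 and 0.01 m/s); the robot touches nothing.
It fails at once if the round jug's cap is turned or lifted (its wing end moves more than 10 mm) (distance of drum_wing from where it was at the start of the episode above 0.01 m).
It also fails if it takes over 38 s, if anything falls off the work surface, if the arm or the gripper's body presses on something with over 40 N, if the wrist force passes 120 N, or if a joint passes its speed limit or range.

## Working session

There is one attempt and no reset: what is moved stays moved. The work goes in short steps, Python scripts to look and compute and a tool call to move; the robot and the scene stay as the last step left them, time stands still between calls to the robot, and variables do not carry over. Pictures are saved under pics/ and viewed, at most 10 in all, crops included, and the job is handed in when it is done.

Besides the shell and the picture viewer there is one more tool, called after ">>>" as name(argument=value, ...) on one line, values as JSON. servo_tool: Moves the arm, as the interface text tells. Its arguments: {"type":"object","properties":{"series":{"type":"array"},"gripper":{"type":"number"}},"required":["series"]}

```bash
mkdir -p pics; python3 - <<'E'
from cell import arm,eyes,nets
import cv2
s=arm.state();print({k:s[k] for k in('time','position','tool_rot','opening','contact_force')})
for c in('side','top'):
    f=eyes.grab_frame(c);cv2.imwrite(f'pics/{c}0.png',f['color'][:,:,::-1]);print(c,f['fov_y'],f['cx'],f['cy'],f['rvec'],f['tvec'])
    for t in('canister_wing','drum_wing'):
        for n in('landmark_of','spot_in'):
            print(c,t,n,[(([round(float(v)) for v in d['centre']]),round(d['conf'],2)) for d in getattr(nets,n)(c,t)])
E
```

```text
{'time': 0.0, 'position': array([269.39289054, 590.87322958, 224.39381787]), 'tool_rot': array([ 2.12284529e-01,  9.77207356e-01, -9.87430446e-04, -2.93930775e-04]), 'opening': 95.12468517812891, 'contact_force': array([ 0.16033765,  0.41654002, -0.06403892])}
side 42.440883053182404 280.54629331173504 206.826958448879 [ 2.7436207   0.68104099 -0.11046934] [-305.89235808 -146.15140689 1703.45401831]
side canister_wing landmark_of [([449, -254, 186], 0.96), ([146, -345, 185], 0.59)]
side canister_wing spot_in [([154, -348, 167], 0.71)]
side drum_wing landmark_of [([563, 267, 190], 0.92)]
side drum_wing spot_in [([535, 266, 168], 0.6)]
top 52.547740450594304 286.348877320154 209.4529412300823 [ 2.17036945 -2.13840462  0.19051187] [ -64.24073759  404.20872866 1112.5961232 ]
top canister_wing landmark_of [([451, -252, 190], 0.8), ([145, -349, 189], 0.55)]
top canister_wing spot_in [([446, -246, 171], 0.92), ([148, -338, 170], 0.57)]
top drum_wing landmark_of [([565, 267, 186], 0.94)]
top drum_wing spot_in [([532, 270, 165], 0.91)]
```

View pics/top0.png

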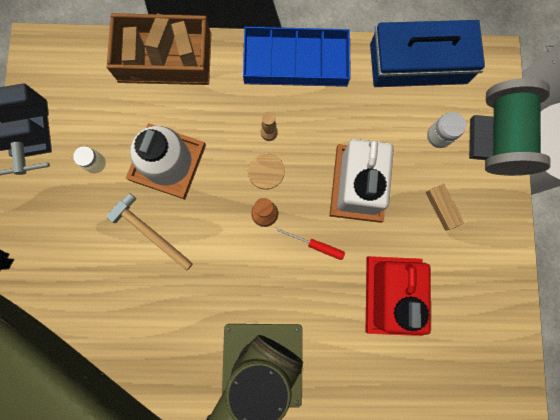

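View pics/side0.png

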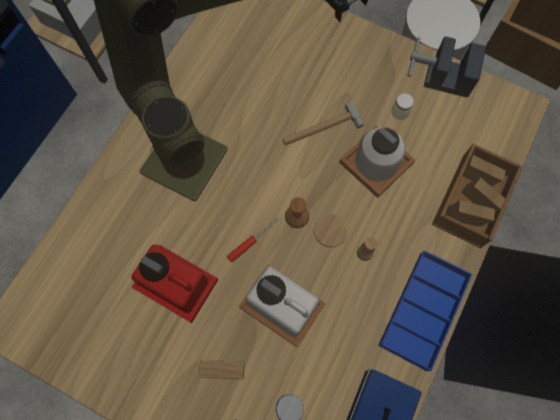

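Candidates for the cap: the white canister with the handle, top (370,184) / side (271,290); the red look-alike canister, top (410,314) / side (154,266); the round jug, top (150,145) / side (385,140). By the description it is the white one with the bar handle. I'll check that in a close crop and measure the wing axis.

```bash
cat >h.py <<'E'
from cell import arm,eyes,nets
import cv2,numpy as np
def cam(n):
    f=eyes.grab_frame(n);fl=210/np.tan(np.radians(f['fov_y']/2))
    K=np.array([[fl,0,f['cx']],[0,fl,f['cy']],[0,0,1]]);R=cv2.Rodrigues(np.array(f['rvec'],float))[0];t=np.array(f['tvec'],float)
    return f['color'],K,R,t
def proj(c,p): 
    q=c[1]@(c[2]@np.array(p,float)+c[3]);return q[:2]/q[2]
def onplane(c,uv,z):
    d=c[2].T@np.linalg.inv(c[1])@np.array([*uv,1.]);o=-c[2].T@c[3];return o+d*(z-o[2])/d[2]
E
python3 - <<'E'
from h import *
C={n:cam(n) for n in('side','top')}
out=[]
for n,(u,v) in (('side',(280,295)),('top',(368,178))):
    im=C[n][0][v-50:v+50,u-50:u+50,::-1].copy()
    out.append(cv2.resize(im,(400,400),interpolation=cv2.INTER_CUBIC))
    for m in nets.masks_of(n,'canister_wing'):
        r=m['region'];ys,xs=np.nonzero(r);print(n,m['conf'],r.sum(),xs.mean(),ys.mean(),xs.min(),xs.max(),ys.min(),ys.max())
    print(n,'proj wing',proj(C[n],[450,-253,189]))
cv2.imwrite('pics/crop1.png',np.hstack(out))
E
```

```text
side 0.96 697 153.42611190817792 266.1319942611191 139 168 252 281
side 0.9 755 270.60529801324503 289.3615894039735 256 285 274 305
side proj wing [270.24627087 287.07707592]
top 0.95 861 369.6678281068525 184.11265969802554 354 386 168 200
top 0.62 976 411.2110655737705 313.2899590163934 394 429 296 330
top proj wing [371.20339207 181.87768542]
```

View pics/crop1.png

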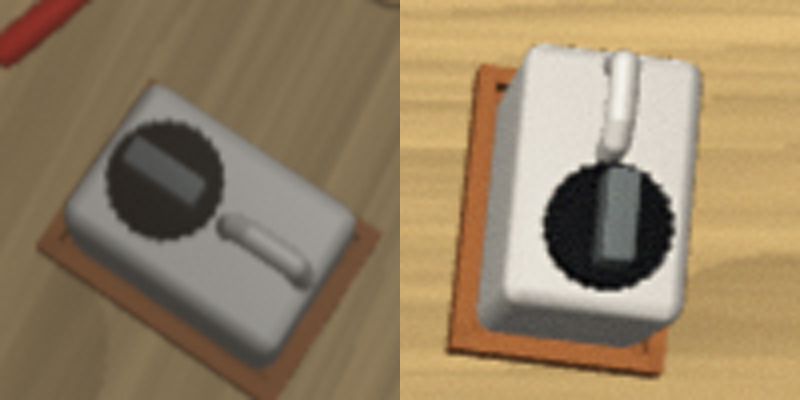

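The crop confirms it: white body, bar handle, black cap with the grey wing pointing at the handle (cap at top (370,184), side (271,290)). Next I'll fit the cap and wing shapes in both views.

```bash
cat >fit.py <<'E'
from h import *
from scipy.optimize import minimize
S=4
def fill(c,polys,off):
    im=np.zeros((100*S,100*S),np.uint8)
    for P in polys:
        q=(np.array([proj(c,p) for p in P])-off+.5)*S
        cv2.fillConvexPoly(im,cv2.convexHull(q.astype(np.float32)).astype(np.int32),255)
    return cv2.resize(im,(100,100),interpolation=cv2.INTER_AREA)/255.
a=np.linspace(0,2*np.pi,40,endpoint=False)
def cyl(x,y,z): return [[x+38*np.cos(t),y+38*np.sin(t),z-h] for t in a for h in(19,39)]
def wing(x,y,z,yaw):
    return [[x+i*28*np.cos(yaw)-j*10*np.sin(yaw),y+i*28*np.sin(yaw)+j*10*np.cos(yaw),z+k] for i in(-1,1) for j in(-1,1) for k in(-19,9)]
def run(x0):
    C={n:cam(n) for n in('side','top')};T={}
    for n,c in C.items():
        o=np.round(proj(c,x0[:3]))-50;u,v=o.astype(int);im=c[0][v:v+100,u:u+100].astype(float)
        # only near the cap
        near=fill(c,[[[x0[0]+46*np.cos(t),x0[1]+46*np.sin(t),x0[2]-h] for t in a for h in(-9,42)]],o)>0
        g=im.mean(2);T[n]=(c,o,g,near)
    def cost(p,full=False):
        e=0
        for n,(c,o,g,near) in T.items():
            s=fill(c,[cyl(*p[:3])],o);w=fill(c,[wing(*p)],o);cl=np.maximum(s,w)
            # 3-class piecewise-constant image fit
            A=np.stack([1-cl,cl-w,w],-1)[near];b=g[near]
            sol=np.linalg.lstsq(A,b,rcond=None)[0];e+=((A@sol-b)**2).mean()/b.var()
        return e
    best=min((minimize(cost,np.array(x0)+d,method='Nelder-Mead',options=dict(initial_simplex=np.array(x0)+d+np.vstack([np.zeros(4),np.diag([5,5,5,.15])]),maxiter=250,xatol=.05,fatol=1e-5)) for d in([0,0,0,0],[-3,3,-2,.1])),key=lambda r:r.fun)
    return best.x,best.fun
if __name__=='__main__':
    print(run([450,-253,189,-0.0]))
    s=arm.state();print(s['joint_positions'],s['time'])
E
python3 fit.py
```

```text
(array([ 4.51087987e+02, -2.54674053e+02,  1.90289624e+02, -9.96252493e-02]), np.float64(0.2591359659397897))
[ 1.06036571e+00  1.23760549e-01  1.65028790e+00  1.34654226e-05
  1.36752250e+00 -8.25934965e-02] 0.8
```

Fit: cap axis at (451, -254.5), wing point z≈190 (text says 189), wing yaw ≈ -0.10 rad, radius 518, so within reach. I'll shift at constant yaw first, raising a little.

>>> servo_tool(series=[[-0.32, -0.43, -0.25, 0], [-0.32, -0.43, -0.25, 0], [-0.32, -0.43, -0.25, 0], [-0.32, -0.43, 0, 0], [-0.32, -0.43, 0, 0], [-0.32, -0.43, 0, 0], [-0.32, -0.43, 0, 0], [-0.32, -0.43, 0, 0], [-0.32, -0.43, 0, 0], [-0.32, -0.43, 0, 0], [-0.32, -0.43, 0, 0], [-0.32, -0.43, 0, 0]], gripper=50)

```text
time: 2.3
position: [405.0, -39.2, 301.1]
tool_rot: [0.212, 0.977, 0.0, 0.001]
contact_force: [0.8, 0.0, 0.3]
opening: 49.4
finger_force: 0.0
```

>>> servo_tool(series=[[-0.32, -0.43, 0, 0], [-0.32, -0.43, 0, 0], [-0.32, -0.43, 0, 0], [0, 0, 0, 0.23], [0, 0, 0, 0.23], [0, 0, 0, 0.23], [0, 0, 0, 0.23], [0, 0, 0, 0.23], [0, 0, 0, 0.23], [0, 0, 0, 0.23], [0, 0, 0, 0.23], [0, 0, 0, 0.23]])

```text
time: 3.8
position: [438.8, -194.6, 300.8]
tool_rot: [0.857, 0.515, 0.0, 0.0]
contact_force: [-0.3, 0.2, -0.2]
opening: 50.3
finger_force: 0.0
```

>>> servo_tool(series=[[0, 0, 0, 0.23], [0, 0, 0, 0.23], [0, 0, 0, 0.23], [0, 0, 0, 0.23], [0, 0, 0, 0.23], [0, 0, 0, 0.23], [0, 0, 0, 0], [0, 0, 0, 0]])

```text
time: 4.8
position: [438.8, -194.6, 300.7]
tool_rot: [1.0, 0.003, 0.0, 0.0]
contact_force: [0.0, -0.6, 0.2]
opening: 50.2
finger_force: 0.0
```

```bash
cat >go.py <<'E'
import sys
from h import *
from scipy.spatial.transform import Rotation as Ro
def rep(x,y,yaw):
    s=arm.state();R=Ro.from_quat(s['tool_rot']).as_matrix();d=np.array([x,y,0])-s['position'];d[2]=0
    print('t',s['time'],'p',s['position'].round(1),'shift tool',(R.T@d).round(1),'yaw',np.arctan2(R[1,0],R[0,0]).round(3),'turn norm',np.degrees(np.arctan2(R[1,0],R[0,0])-yaw)/45,'z',R[:,2].round(3),'q',s['joint_positions'].round(2),'F',s['contact_force'].round(1),s['opening'])
if __name__=='__main__': rep(451,-254.5,-.1)
E
python3 go.py
```

```text
t 4.8 p [ 438.8 -194.6  300.7] shift tool [11.8 60.   0. ] yaw 0.007 turn norm 0.13584222906761753 z [ 0. -0. -1.] q [-0.53 -0.3   1.92  0.    1.52  1.03] F [ 0.  -0.6  0.2] 50.17924663440514
```

>>> servo_tool(series=[[0.06, 0.3, 0, 0.07], [0.05, 0.3, 0, 0.065], [0, 0, 0.35, 0], [0, 0, 0.35, 0], [0, 0, 0, 0]])

```text
time: 5.42
position: [446.8, -253.7, 227.3]
tool_rot: [0.999, -0.05, -0.003, -0.002]
contact_force: [0.1, 0.3, -0.5]
opening: 49.5
finger_force: 0.0
```

```bash
python3 go.py; python3 - <<'E'
from h import *
out=[]
for n,(u,v) in (('side',(275,290)),('top',(370,180))):
    c=cam(n);im=c[0][v-50:v+50,u-50:u+50,::-1]
    out.append(cv2.resize(im,(400,400),interpolation=cv2.INTER_CUBIC))
cv2.imwrite('pics/crop2.png',np.hstack(out))
E
```

```text
t 5.425 p [ 446.8 -253.7  227.3] shift tool [ 4.3  0.3 -0. ] yaw -0.101 turn norm -0.000740141506657437 z [-0.006  0.004 -1.   ] q [-0.62 -0.18  1.94  0.    1.38  1.05] F [ 0.1  0.3 -0.5] 49.508509371050636
```

View pics/crop2.png

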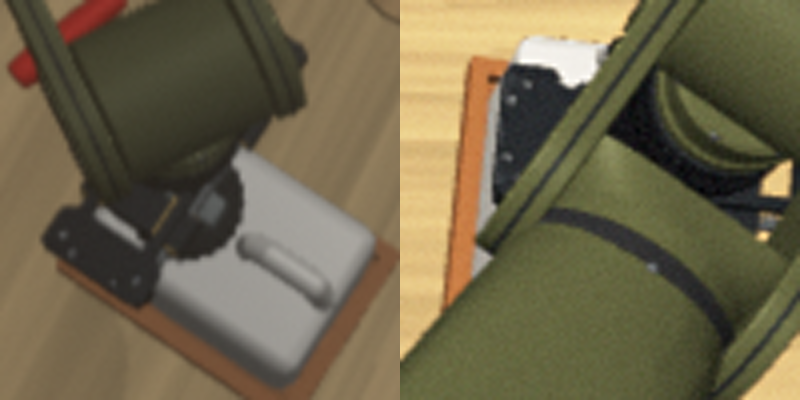

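The side view shows the fingers straddling the wing, in line with it, with the handle clear. Descending to just above the skirt.

>>> servo_tool(series=[[0.03, 0, 0.2, 0], [0, 0, 0.2, 0], [0, 0, 0, 0], [0, 0, 0, 0]])

```text
time: 6.02
position: [451.4, -255.1, 190.6]
tool_rot: [0.999, -0.051, -0.0, -0.0]
contact_force: [0.1, -0.7, 0.7]
opening: 50.0
finger_force: 0.0
```

```bash
python3 go.py
```

```text
t 6.025 p [ 451.4 -255.1  190.6] shift tool [-0.5 -0.5  0. ] yaw -0.102 turn norm -0.0022093710606669492 z [-0.  0. -1.] q [-0.62 -0.15  1.98 -0.    1.31  1.05] F [ 0.1 -0.7  0.7] 50.046918781636
```

>>> servo_tool(series=[[0, 0, 0.07, 0], [0, 0, 0, 0]])

```text
time: 6.28
position: [451.2, -255.0, 183.3]
tool_rot: [0.999, -0.051, -0.0, -0.0]
contact_force: [-0.0, 0.5, -0.5]
opening: 50.0
finger_force: 0.0
```

>>> servo_tool(series=[[0, 0, 0, 0], [0, 0, 0, 0], [0, 0, 0, 0], [0, 0, 0, 0], [0, 0, 0, 0], [0, 0, 0, 0]], gripper=10)

```text
time: 7.02
position: [451.5, -255.0, 183.8]
tool_rot: [0.999, -0.051, 0.0, -0.0]
contact_force: [-0.4, 0.6, 1.4]
opening: 19.5
finger_force: 30.0
```

>>> servo_tool(series=[[0, 0, 0.03, 0], [0, 0, 0.03, 0], [0, 0, 0.03, 0], [0, 0, 0, 0], [0, 0, 0, 0]])

```text
time: 7.65
position: [451.8, -255.2, 177.5]
tool_rot: [0.999, -0.051, 0.0, 0.0]
contact_force: [-3.9, 3.1, 12.0]
opening: 20.2
finger_force: 30.0
```

>>> servo_tool(series=[[0, 0, 0.03, 0], [0, 0, 0.02, 0], [0, 0, 0, 0], [0, 0, 0, 0]])

```text
time: 8.15
position: [452.3, -255.5, 175.5]
tool_rot: [0.999, -0.051, 0.001, 0.0]
contact_force: [-8.1, 6.3, 23.3]
opening: 20.0
finger_force: 30.0
```

>>> servo_tool(series=[[0, 0, 0, -0.1], [0, 0, 0, -0.15], [0, 0, 0, -0.15], [0, 0, 0, -0.15], [0, 0, 0, -0.15], [0, 0, 0, -0.15], [0, 0, 0, 0]])

```text
time: 9.02
position: [452.2, -254.9, 175.5]
tool_rot: [0.96, 0.28, 0.001, -0.0]
contact_force: [-9.4, 8.7, 24.6]
opening: 19.9
finger_force: 30.1
```

```bash
python3 go.py; python3 -c "
from cell import arm;print(arm.state()['ft_torque'])"
```

```text
t 9.025 p [ 452.2 -254.9  175.5] shift tool [-0.8 -1.  -0. ] yaw 0.567 turn norm 0.8488396608375026 z [ 0.001  0.001 -1.   ] q [-0.62 -0.13  1.99  0.    1.28  0.39] F [-9.4  8.7 24.6] 19.894463665714643
[1.80398165 2.01264572 0.04593993]
```

Turned 0.67 rad with no resistance and the cap still held down. Continuing to the stop.

>>> servo_tool(series=[[0, 0, 0, -0.15], [0, 0, 0, -0.15], [0, 0, 0, -0.15], [0, 0, 0, -0.15], [0, 0, 0, -0.15], [0, 0, 0, -0.07], [0, 0, 0, 0]])

```text
time: 9.9
position: [451.8, -254.6, 175.5]
tool_rot: [0.823, 0.569, 0.0, -0.0]
contact_force: [-10.5, 8.7, 26.4]
opening: 20.0
finger_force: 30.1
```

```bash
python3 go.py; python3 -c "
from cell import arm;print(arm.state()['ft_torque'])"
```

```text
t 9.9 p [ 451.8 -254.6  175.5] shift tool [-0.1 -0.8 -0. ] yaw 1.209 turn norm 1.6671775713770811 z [ 0.     0.001 -1.   ] q [-0.62 -0.13  1.99  0.    1.28 -0.26] F [-10.5   8.7  26.4] 19.952281055943583
[ 1.90038898  2.26800974 -0.2972008 ]
```

The cap is at its stop: 1.31 rad turned, with reaction torque appearing. Easing up while gripped, then opening and lifting.

>>> servo_tool(series=[[0, 0, -0.05, 0.02], [0, 0, -0.05, 0], [0, 0, -0.05, 0], [0, 0, -0.02, 0], [0, 0, 0, 0], [0, 0, 0, 0]])

```text
time: 10.65
position: [451.2, -254.3, 186.9]
tool_rot: [0.827, 0.562, 0.0, -0.001]
contact_force: [-1.3, 3.9, 4.2]
opening: 19.7
finger_force: 30.0
```

>>> servo_tool(series=[[0, 0, 0, 0], [0, 0, 0, 0], [0, 0, 0, 0], [0, 0, 0, 0]], gripper=36)

```text
time: 11.15
position: [451.7, -255.6, 187.0]
tool_rot: [0.827, 0.562, 0.0, 0.001]
contact_force: [0.9, -2.0, 2.8]
opening: 36.0
finger_force: 1.3
```

>>> servo_tool(series=[[0, 0, -0.1, 0], [0, 0, -0.3, 0], [0, 0, -0.4, 0], [0, 0, -0.4, 0], [0, 0, 0, 0]])

```text
time: 11.78
position: [452.4, -255.8, 311.0]
tool_rot: [0.827, 0.562, 0.001, 0.003]
contact_force: [-0.3, -0.4, 0.2]
opening: 35.9
finger_force: 0.0
```

Clear. Moving the arm aside so I can check the cap.

>>> servo_tool(series=[[0.4, 0, -0.1, 0], [0.5, 0, 0, 0], [0.5, 0, 0, 0], [0.5, 0, 0, 0], [0.5, 0, 0, 0], [0, 0, 0, 0], [0, 0, 0, 0]])

```text
time: 12.65
position: [539.0, -32.0, 315.3]
tool_rot: [0.827, 0.562, -0.001, -0.001]
contact_force: [-0.3, 0.2, 0.3]
opening: 36.1
finger_force: 0.0
```

```bash
python3 - <<'E'
from fit import *
print(run([451,-254.5,195,1.2]))
out=[]
for n,(u,v) in (('side',(275,290)),('top',(370,180))):
    c=cam(n);im=c[0][v-50:v+50,u-50:u+50,::-1]
    out.append(cv2.resize(im,(400,400),interpolation=cv2.INTER_CUBIC))
    print([(np.round(d['centre']),d['conf']) for d in nets.landmark_of(n,'drum_wing')])
    print([(np.round(d['centre']),d['conf']) for d in nets.landmark_of(n,'canister_wing')])
cv2.imwrite('pics/crop3.png',np.hstack(out))
s=arm.state();print(s['time'],s['position'],s['contact_force'],abs(s['dq']).max())
E
```

```text
(array([ 451.10791775, -254.88433153,  195.60636088,    1.21838704]), np.float64(0.2587409375625981))
[(array([564., 264., 187.]), 0.88)]
[(array([ 448., -254.,  194.]), 0.86), (array([ 148., -344.,  185.]), 0.8)]
[(array([564., 268., 189.]), 0.88)]
[(array([ 452., -254.,  194.]), 0.85), (array([ 146., -346.,  190.]), 0.56)]
13.05 [539.5849647  -32.55874877 316.75137484] [-0.00524106 -0.32018812 -0.44271025] 0.006132316378516145
```

View pics/crop3.png

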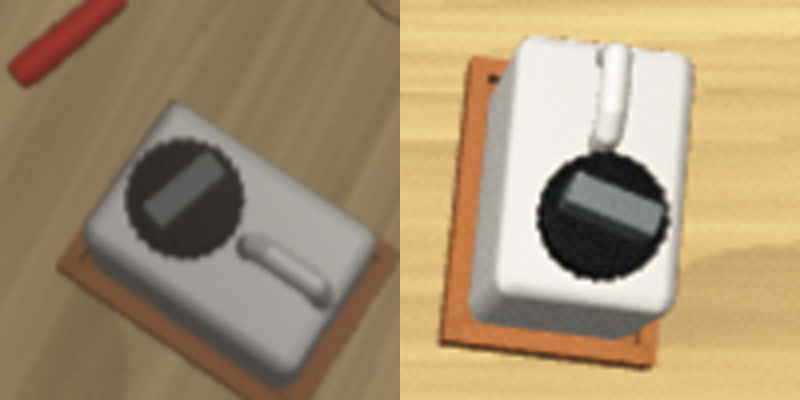

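The wing now sits across the canister (yaw 1.22, so turned about 1.32 rad; centre at crop (185,190) side and (615,203) top). The cap point stands about 5.3 mm higher than before, and the jug's cap has not moved.

```bash
python3 -c "
from cell import arm;print(arm.job_done())"
```

```text
the job is handed in; nothing more can be done
None
```

I opened the canister's cap and handed the job in at about 13 s: it measures about 1.31 rad turned, to its stop, and about 5 mm popped up, and the round jug's cap stayed locked; no verdict came back.

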